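# Close a transformer housing on its dowels and hold it shut

### The arm

A 7-joint arm with a two-finger parallel gripper is mounted at the origin on the work surface. World frame = base frame: x ahead of the robot, y to its left, z up, the work surface at z = 0. Lengths are in mm, angles in rad, forces in N, time in s.
With the tool pointing down it reaches from about 425 to 950 mm from the base axis. Payload 16.7 kg.
Tool frame: the origin (TCP) lies where the fingers leave the gripper's body, on its centre line; the fingertips stand 97 mm ahead of it and the grasp point (between the pads) lies 78 mm ahead of it (bot.tip_reach is the distance from the TCP to the fingertips, in mm); z points along the fingers, y is the line along which they close (so a half turn about z gives the same grasp; the last joint's range is limited). The gripper opens to 94 mm and grips with 3 to 60 N. Pads are 16 mm wide; open, the fingers measure 119 mm over their backs; the gripper's body (75 mm by 177 mm) begins 78 mm behind the grasp point.
Start: joints at [-1.274, 0.426, 0.074, 1.606, -0.034, 1.111, -0.067], TCP at [291.049, 608.992, 302.667] pointing down, gripper open.
Joint ranges: [-2.85, 2.85], [-0.5, 2.14], [-1.23, 1.37], [0.21, 2.46], [-1.02, 4.16], [0.16, 2.05], [-2.73, 2.73]. Speed limits (rad/s): [1.89, 1.89, 2.39, 2.39, 3.01, 3.01, 3.01].

### API

Orientations are given as a rotation vector (axis times angle).
In Python, from station import readout, read_camera, get_calibration, ticket, bot gives the robot as it stands.
- The arm moves only by the tool play_rows, never from a script. Its argument "moves" is a list of rows, each a list of 7 numbers: the shift along the tool's x, y, z in m, then the turn, a rotation vector about the tool's x, y, z in degrees, then the finger opening in m, from 0 to 0.094. In form: [[dx, dy, dz, rx, ry, rz, hand], ...]. A call has 1 to 20 rows; each row shifts and turns the commanded pose from where the row before left it, along the tool's axes as they then stand; what a row does not reach is not made up. A row lasts 1/10 s, in which the tool goes at most 50 mm and 8.59 degrees, less where a joint would pass 70% of its speed; a pose out of reach is approached as far as the arm can. A call with a gripper value outside its range is refused whole. The fingers move at their own pace and stop on an object; "newtons" is the grip in N (left out, the last holds). Time passes only in rows, so rows that do not move let the fingers close. It gives the time, the measured TCP pose, the force, the opening and the grip force at its end, in the units of the state.
- readout.state(): the state, without advancing time (a new reading comes with each control period).
- read_camera(name): name is "scene" or "top" or "wrist"; returns the picture (420x560x3 uint8, blue, green, red); there is no depth.
- get_calibration(name): a dict with "mtx" (3x3 intrinsics, pixels), "pose" (4x4, takes a point from camera to world coordinates); the wrist camera has in their place "hand_eye" (4x4, takes a point from camera to tool coordinates, whose origin is the TCP and whose axes are the flange's). Camera axes: x right, y up, looking along -z (the intrinsics and any distortion apply to the point x, -y, -z); pixel columns grow to the right and rows downward; lengths in mm; the calibration is good to about 2 mm. A picture is of the moment at which its call begins: read the wrist's pose just before it. get_calibration takes no time and is no camera call.
- ticket.sign_off(): hands the job in; it is judged then, once.
The state is a dict: "time": time; "q": joint angles; "joint_vel": joint speeds; "joint_efforts": joint torques, N m; "eef_pos": TCP position; "tool_rot": TCP orientation; "contact_force": force on the tool from outside, world axes, zero at the start; "moment": the same for the moment, N m; "gripper_width": opening from 0.0 (shut) to 1.0 (fully open); "grasp_force": force on a finger pad.
Only numpy, scipy, OpenCV 4.12 (cv2) and the standard library are available. Lean on these libraries where they do the work, as an engineer would, in place of code of your own. Each camera call takes 0.05 s, during which the arm holds its last target. There are 200 camera calls.

### The job

Stand the small transformer upright in the pocket of the grey lower housing half and let go of it, then fit the blue cover over the two dowels, yellow mark over yellow mark, and press it down against the sprung seal strips until the two halves meet all round. Finish while still holding the cover pressed fully shut with the gripper: do not let go at the end. Leave the other things on the bench where they are.

Things in the scene. Friction and masses are not known exactly. Their poses are not given: they have to be found in the camera images.
- lower: grey lower half of the split housing, fixed: 150 (x) x 84 (y) mm, parting face 32 mm above the bench. Origin: centre of its underside; x along its length from the big dowel (at x = -60 mm) to the small one (+60 mm), z up. A yellow 12 mm mark at x = -60, y = -28 mm shows the big dowel's end. Transformer pocket in the middle, sprung black seal strips along both long sides
- pocket (a point): centre of the pocket's floor, 6 mm above the bench, in the middle of the lower half; axes as the lower half. The open pocket is 58 (x) x 36 (y) mm, its black guide walls reach 20 mm above the bench
- dowel_big (a point): root of the upright big steel dowel, on the parting face, 32 mm above the bench: 12 mm diameter, 26 mm tall, its top 8 mm tapering to a 6 mm tip
- dowel_small (a point): root of the upright small steel dowel, on the parting face: 8 mm diameter, 26 mm tall, its top 8 mm tapering to a 2 mm tip
- seal (a joint): travel (m, positive down) of the two black seal strips (86 x 8 mm, at y = +-32 mm in the lower half, moving together). At 0 they stand 5 mm above the parting face; at 0.005 they are level with it and the housing is shut. They push up with 6 N at 0 and 11 N at 0.005, more than the cover weighs: a cover let go rises again
- cover: blue upper half, loose, about 0.28 kg, lying rim down: 150 (x) x 84 (y) mm, flat top 36 mm above the rim, hollow below. On top, a black grip rib 70 (x) x 20 (y) x 28 mm tall (36 to 64 mm above the rim): pinch it across y. Origin: centre of the rim plane; x from the big hole to the small, z up. Yellow mark on top at x = -60, y = -28 mm; it fits only with this over the lower half's mark
- hole_big (a point): lower mouth of the 14 mm hole, in the cover's rim plane at x = -60, y = 0 mm; the hole goes right through and shows on top
- hole_small (a point): lower mouth of the 10 mm hole, in the cover's rim plane at x = +60, y = 0 mm; goes right through
- transformer: small transformer, dark steel core with copper winding, upright block 50 (x) x 28 (y) x 52 (z) mm, about 0.25 kg, loose. Origin: centre of its underside, z up. Goes upright into the pocket, its length along the housing's length, either way round; it then stands 26 mm above the parting face and that part can be pinched across its 28 mm width
- capacitor: aluminium can capacitor, 30 mm across, 45 mm tall, standing beside the lower half; leave alone
- knob: black instrument knob, 28 mm across, 18 mm tall, beside the lower half; leave alone
- speaker: small round loudspeaker, 80 mm across, 36 mm tall, at the back; leave alone
- screwdriver: red-handled screwdriver lying at the back, about 200 mm long; leave alone
- tray: yellow four-compartment parts tray 100 x 120 x 30 mm, at the back; leave alone
- mug: white mug, 76 mm across, 85 mm tall, at the left side; leave alone
- spool: solder spool, 56 mm across, 45 mm tall, at the right side; leave alone
Mind the look-alikes: they are no part of the job. There is more than one size of the cover; the one meant has the size given above.

How it is judged:
By the outcome, as a careful person would: the job done as asked, in the order asked, and still so for the second after the job is handed in, while the arm keeps its last pose, push and grip.
It also fails if it takes over 66 s, if anything falls off the work surface, if the arm or the gripper's body presses on something with over 40 N, if the wrist force passes 120 N, or if a joint passes its speed limit or range.

## Working session

There is one attempt and no reset: what is moved stays moved. The work goes in short steps, Python scripts to look and compute and a tool call to move; the robot and the scene stay as the last step left them, time stands still between calls to the robot, and variables do not carry over. Pictures are saved under pics/ and viewed, at most 12 in all, crops included, and the job is handed in when it is done.

Besides the shell and the picture viewer there is one more tool, called after ">>>" as name(argument=value, ...) on one line, values as JSON. play_rows: Moves the arm, as the interface text tells. Its arguments: {"type":"object","properties":{"moves":{"type":"array"},"newtons":{"type":"number"}},"required":["moves"]}

```bash
mkdir -p pics; python3 - <<'E'
from station import *
import cv2
for n in("top","scene"):
    im=read_camera(n);cv2.imwrite(f"pics/{n}0.png",im)
    c=get_calibration(n);print(n,c)
s=readout.state();print(s)
print(get_calibration("wrist"))
E
```

```text
top {'mtx': array([[393.54935927,   0.        , 281.55200419],
       [  0.        , 393.54935927, 214.40015681],
       [  0.        ,   0.        ,   1.        ]]), 'pose': array([[ 2.88810601e-02,  9.80982094e-01, -1.91937531e-01,
         2.62265576e+02],
       [-9.99582296e-01,  2.81405033e-02, -6.58373878e-03,
        -4.13949019e+01],
       [-1.05731114e-03,  1.92047503e-01,  9.81385061e-01,
         1.17492933e+03],
       [ 0.00000000e+00,  0.00000000e+00,  0.00000000e+00,
         1.00000000e+00]])}
scene {'mtx': array([[441.49153139,   0.        , 282.86259596],
       [  0.        , 441.49153139, 210.87980198],
       [  0.        ,   0.        ,   1.        ]]), 'pose': array([[ 6.85307589e-01, -4.94809287e-01,  5.34338168e-01,
         1.11240429e+03],
       [ 7.28245964e-01,  4.69015087e-01, -4.99682563e-01,
        -6.76010713e+02],
       [-3.36508956e-03,  7.31565867e-01,  6.81762465e-01,
         9.00900862e+02],
       [ 0.00000000e+00,  0.00000000e+00,  0.00000000e+00,
         1.00000000e+00]])}
{'time': 0.1, 'q': array([-1.27447095,  0.4266867 ,  0.07383149,
[... 492 characters left out ...]
]), 'contact_force': array([ 0.12534172, -0.39788382,  0.28996676]), 'moment': array([-0.00413508,  0.01811705, -0.01917539]), 'grasp_force': 0.0, 'gripper_width': 0.9993217178619973}
{'mtx': array([[301.66264835,   0.        , 284.07891308],
       [  0.        , 301.66264835, 205.405091  ],
       [  0.        ,   0.        ,   1.        ]]), 'hand_eye': array([[ 2.95711384e-04,  9.60698755e-01,  2.77592894e-01,
         8.24788698e+01],
       [ 9.99999901e-01, -3.76598983e-04,  2.38071005e-04,
         1.99650018e-01],
       [ 3.33255720e-04,  2.77592796e-01, -9.60698771e-01,
        -8.29284052e+01],
       [ 0.00000000e+00,  0.00000000e+00,  0.00000000e+00,
         1.00000000e+00]])}
```

View pics/top0.png

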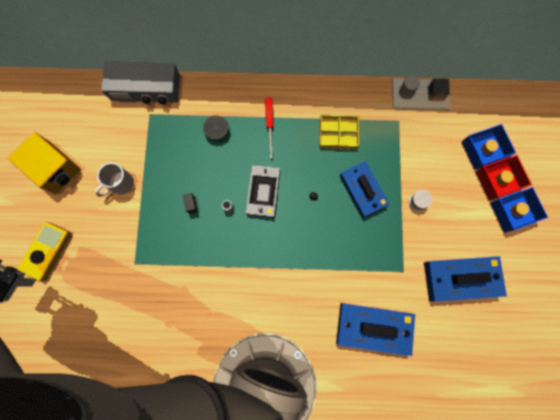

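View pics/scene0.png

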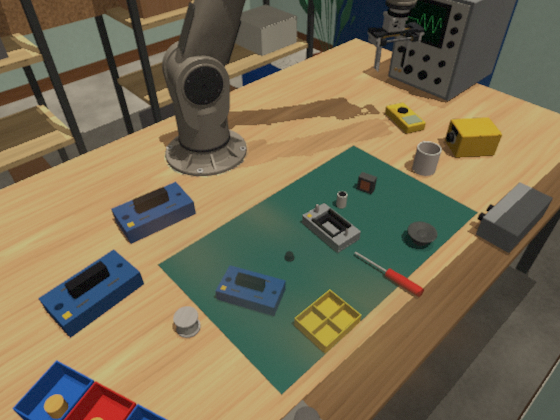

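The top view shows the grey lower half at (264,192) with its yellow mark lower right, the transformer at (190,203), and the 150 mm cover on the mat at (363,190) with its mark at (382,202). The two bigger covers are at (376,330) and (466,280).

```bash
cat > h.py <<'E'
from station import *
import cv2,numpy as np
from scipy.spatial.transform import Rotation as R
def tcp():
    s=readout.state();T=np.eye(4);T[:3,:3]=R.from_rotvec(s["tool_rot"]).as_matrix();T[:3,3]=s["eef_pos"];return T
def shot(n,f=None):
    T=tcp() if n=="wrist" else None
    im=read_camera(n);c=get_calibration(n)
    if f:cv2.imwrite("pics/"+f,im)
    return im,c["mtx"],(T@c["hand_eye"] if n=="wrist" else c["pose"])
def cast(uv,z,K,P):
    uv=np.atleast_2d(uv).astype(float)
    d=np.c_[(uv[:,0]-K[0,2])/K[0,0],-(uv[:,1]-K[1,2])/K[1,1],-np.ones(len(uv))]@P[:3,:3].T
    return P[:3,3]+d*((z-P[2,3])/d[:,2])[:,None]
def proj(X,K,P):
    p=(np.atleast_2d(X)-P[:3,3])@P[:3,:3];return np.c_[K[0,2]-K[0,0]*p[:,0]/p[:,2],K[1,2]+K[1,1]*p[:,1]/p[:,2]]
def blobs(mask,amin=20):
    cs,_=cv2.findContours(mask.astype(np.uint8),cv2.RETR_EXTERNAL,cv2.CHAIN_APPROX_NONE)
    return sorted([c for c in cs if cv2.contourArea(c)>=amin],key=cv2.contourArea,reverse=True)
def rect(c,z,K,P):
    w=cast(c[:,0,:],z,K,P)[:,:2].astype(np.float32);(x,y),(a,b),t=cv2.minAreaRect(w)
    if a<b:a,b,t=b,a,t+90
    return np.round([x,y,a,b,t],1)
def delta(pos,yaw):
    """tool-frame shift (mm) and rz (deg) to TCP pos with tool x at yaw deg (world), pointing down"""
    T=tcp();d=T[:3,:3].T@(np.array(pos)-T[:3,3])
    c,s=np.cos(np.radians(yaw)),np.sin(np.radians(yaw))
    G=np.array([[c,s,0],[s,-c,0],[0,0,-1]]).T
    G=np.c_[[c,s,0],[s,-c,0],[0,0,-1]]
    r=np.degrees(R.from_matrix(T[:3,:3].T@G).as_rotvec())
    print("shift",d.round(2),"rot",r.round(2))
E
python3 - <<'E'
from h import *
im,K,P=shot("top");h=cv2.cvtColor(im,cv2.COLOR_BGR2HSV);H,S,V=cv2.split(h)
roi=np.zeros_like(H);roi[118:262,145:398]=1
for nm,m,z in(("blue",(H>100)&(H<125)&(S>130)&(V>60),36),("grey",(S<60)&(V>90),32),("nongreen",~((H>65)&(H<98)&(S>90)),52),("yel",(H>20)&(H<33)&(S>120)&(V>110),34)):
    for c in blobs(m&(roi>0),4 if nm=="yel" else 40)[:7]:print(nm,cv2.boundingRect(c),rect(c,z,K,P))
m=(H>100)&(H<125)&(S>130)
for c in blobs(m,200):print("allblue",rect(c,36,K,P))
t=tcp();print(t.round(3))
cv2.imwrite("pics/z.png",cv2.resize(im[150:230,160:400],None,fx=3,fy=3,interpolation=cv2.INTER_CUBIC))
E
```

```text
blue (341, 162, 48, 55) [ 570.7 -279.2  152.4   87.1   27.7]
grey (245, 165, 35, 52) [558.6  25.1 154.2  88.6 174.9]
grey (221, 200, 12, 11) [510.3 131.6  31.6  30.2 138. ]
grey (268, 129, 5, 30) [706.7   7.4  94.5   9.7   4.9]
nongreen (251, 118, 147, 41) [ 721.4 -156.5  445.8  128.1   91.6]
nongreen (245, 164, 36, 54) [552.4  23.9 157.6  91.  175. ]
nongreen (341, 161, 48, 57) [ 566.  -274.2  152.    90.5   27.6]
nongreen (203, 118, 26, 22) [742.1 174.6  76.9  67.9  91.6]
nongreen (182, 192, 15, 22) [509.4 236.3  62.9  37.5  15.3]
nongreen (221, 199, 13, 14) [503.8 126.2  39.2  35.1   3. ]
nongreen (145, 118, 6, 48) [695.3 384.6 150.1  15.3 179.6]
yel (320, 118, 41, 29) [ 750.  -206.6  124.    92.6   90.6]
yel (145, 118, 3, 6) [770.1 394.9  16.6   6.2   5.5]
yel (268, 209, 4, 4) [496.2   2.3   9.1   8.9   2. ]
yel (381, 200, 4, 4) [ 533.1 -332.5    8.8    8.3  135.9]
allblue [ 166.9 -305.5  204.8  110.2   83.4]
allblue [ 313.4 -562.6  213.8  109.4   95.6]
allblue [ 569.7 -277.6  152.5   90.7   28.1]
allblue [ 520.  -732.8  135.1   98.8  111.4]
allblue [ 715.3 -657.   135.3  100.5  111.5]
[[-9.02000e-01  4.31000e-01 -0.00000e+00  2.90952e+02]
 [ 4.31000e-01  9.02000e-01 -1.00000e-03  6.08796e+02]
 [-0.00000e+00 -1.00000e-03 -1.00000e+00  3.02120e+02]
 [ 0.00000e+00  0.00000e+00  0.00000e+00  1.00000e+00]]
```

View pics/z.png

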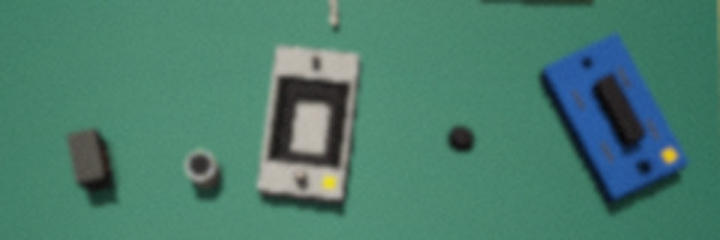

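```bash
python3 - <<'E'
from h import *
im,K,P=shot("top")
print(cast([[189,201.7]],52,K,P).round(1))
delta([505,236,250],195)
E
```

```text
[[512. 238.  52.]]
shift [-353.85 -244.07   52.47] rot [-4.000e-02 -1.000e-02 -4.055e+01]
```

>>> play_rows(moves=[[-0.02,-0.014,0.003,0,0,0,0.094],[-0.028,-0.02,0.004,0,0,0,0.094],[-0.028,-0.02,0.004,0,0,0,0.094],[-0.028,-0.02,0.004,0,0,0,0.094],[-0.028,-0.02,0.004,0,0,0,0.094],[-0.028,-0.02,0.004,0,0,0,0.094],[-0.028,-0.02,0.004,0,0,0,0.094],[-0.028,-0.02,0.004,0,0,0,0.094],[-0.028,-0.02,0.004,0,0,0,0.094],[-0.028,-0.02,0.004,0,0,0,0.094],[-0.028,-0.02,0.004,0,0,0,0.094],[-0.028,-0.02,0.004,0,0,0,0.094],[-0.028,-0.012,0.005,0,0,0,0.094],[0,0,0,0,0,-8,0.094],[0,0,0,0,0,-8,0.094],[0,0,0,0,0,-8,0.094],[0,0,0,0,0,-8,0.094],[0,0,0,0,0,-8,0.094],[0,0,0,0,0,0,0.094],[0,0,0,0,0,0,0.094]])

```text
time: 2.2
eef_pos: [506.2, 233.4, 250.6]
tool_rot: [0.388, -3.117, 0.0]
contact_force: [-0.8, 0.7, -0.4]
gripper_width: 1.001
grasp_force: 0.0
```

```bash
python3 - <<'E'
from h import *
im,K,P=shot("wrist","w1.png")
t=tcp();print(t.round(3))
h=cv2.cvtColor(im,cv2.COLOR_BGR2HSV);H,S,V=cv2.split(h)
for c in blobs(~((H>65)&(H<98)&(S>90)),100)[:8]:print(cv2.boundingRect(c),rect(c,52,K,P))
E
```

```text
[[-9.69000e-01 -2.45000e-01 -0.00000e+00  5.06163e+02]
 [-2.45000e-01  9.69000e-01 -0.00000e+00  2.33440e+02]
 [ 0.00000e+00 -0.00000e+00 -1.00000e+00  2.50636e+02]
 [ 0.00000e+00  0.00000e+00  0.00000e+00  1.00000e+00]]
(0, 0, 560, 420) [554.  240.5 682.5 445.  104.2]
(27, 116, 118, 158) [550.   43.1 152.8  91.5 175.1]
(164, 159, 43, 37) [501.7 136.4  42.1  29.4 129.7]
```

View pics/w1.png

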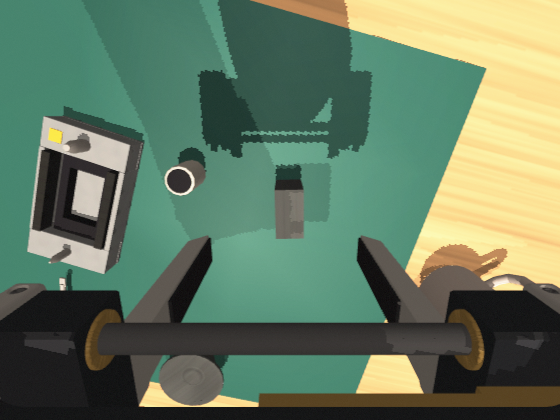

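The wrist view shows the transformer's top face at about x 275–303, y 190–238, with the darker side strip above it belonging to its base-facing side.

```bash
python3 - <<'E'
from h import *
im,K,P=shot("wrist")
h=cv2.cvtColor(im,cv2.COLOR_BGR2HSV);H,S,V=cv2.split(h)
sub=np.s_[150:260,255:330]
m=np.zeros(H.shape,bool);m[sub]=((S<85)&(V>60))[sub]
c=blobs(m,100)[0];print(cv2.boundingRect(c),rect(c,52,K,P))
print(V[175:245:3,289],S[210,265:312:2],V[210,265:312:2])
w=cast([[275.5,190],[303,190],[275,238.5],[304,238.5]],52,K,P)[:,:2];print(w.round(1),w.mean(0))
E
```

```text
(273, 182, 32, 57) [509.6 240.1  57.2  29.8  15.3]
[ 59  59  36  35  35 107 116 109 116 108 109 109 109 109 117 111 109 109
 111 108 110 125 164 165] [87 89 88 89 92 28 30 27 32 29 28 30 28 25 29 30 29 28 31 25 94 95 97 95] [146 146 145 144 144 118 112 112 112 107 110 112 109 113 123 126 124 126
 125 124 139 139 139 139]
[[492.3 222.5]
 [485.9 248. ]
 [540.9 233.9]
 [533.8 262.1]] [513.21439915 241.64752484]
```

```bash
python3 - <<'E'
from h import *
delta([513,241,130],195)
E
```

```text
shift [ -8.51   5.61 120.64] rot [-0.   -0.01 -0.75]
```

>>> play_rows(moves=[[-0.0085,0.0055,0.01,0,0,-0.8,0.07],[0,0,0.025,0,0,0,0.06],[0,0,0.025,0,0,0,0.06],[0,0,0.025,0,0,0,0.06],[0,0,0.02,0,0,0,0.06],[0,0,0.0155,0,0,0,0.06],[0,0,0,0,0,0,0.06]])

```text
time: 3.0
eef_pos: [512.2, 241.0, 127.5]
tool_rot: [0.416, -3.11, 0.002]
contact_force: [0.5, -0.2, 0.3]
gripper_width: 0.638
grasp_force: 0.0
```

```bash
python3 - <<'E'
from h import *
im,K,P=shot("wrist","w2.png")
print(tcp().round(3))
E
```

```text
[[-9.65000e-01 -2.63000e-01 -2.00000e-03  5.12720e+02]
 [-2.63000e-01  9.65000e-01 -1.00000e-03  2.41121e+02]
 [ 2.00000e-03 -1.00000e-03 -1.00000e+00  1.28913e+02]
 [ 0.00000e+00  0.00000e+00  0.00000e+00  1.00000e+00]]
```

View pics/w2.png

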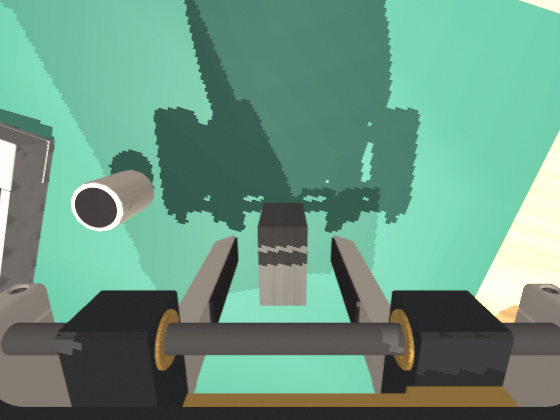

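The transformer sits centred between the open fingers (top face x 258–307, y about 248–305), so I close on it.

>>> play_rows(moves=[[0,0,0,0,0,0,0.02],[0,0,0,0,0,0,0.02],[0,0,0,0,0,0,0.02],[0,0,0,0,0,0,0.02],[0,0,0,0,0,0,0.02],[0,0,0,0,0,0,0.02],[0,0,0,0,0,0,0.02],[0,0,-0.02,0,0,0,0.02],[0,0,-0.03,0,0,0,0.02],[0,0,-0.03,0,0,0,0.02],[0,0,-0.03,0,0,0,0.02],[0,0,-0.03,0,0,0,0.02],[0,0,0,0,0,0,0.02]], newtons=30)

```text
time: 4.35
eef_pos: [514.1, 241.5, 273.8]
tool_rot: [-0.416, 3.109, 0.004]
contact_force: [0.4, 0.4, -2.4]
gripper_width: 0.298
grasp_force: 29.9
```

```bash
python3 - <<'E'
from h import *
im=cv2.imread("pics/w2.png");K=get_calibration("wrist")["mtx"]
T=np.eye(4);T[:3,:3]=R.from_rotvec([.416,-3.11,.002]).as_matrix();T[:3,3]=[512.7,241.1,128.9]
P=T@get_calibration("wrist")["hand_eye"]
w=cast([[258,248],[307,248],[258,305],[307,305]],52,K,P);print(w.round(1),w.mean(0), ((w-T[:3,3])@T[:3,:3]).round(1))
V=cv2.cvtColor(im,cv2.COLOR_BGR2HSV)[:,:,2];print(V[195:315:3,282])
delta([558,25,250],174.9)
E
```

```text
[[506.1 224.8  52. ]
 [498.7 252.   52. ]
 [542.6 233.9  52. ]
 [534.8 262.7  52. ]] [520.54413415 243.34597663  52.        ] [[ 10.3 -13.9  77. ]
 [ 10.3  14.3  76.9]
 [-27.3 -14.8  76.8]
 [-27.3  15.1  76.8]]
[ 94  93  92  60  60  59  60  59  60  59  61  76  75  77  76  77  76  90
 167  76  76  75  76 147 165 165 164 163 162 162 163 162 162 161 161 161
 160 223 224 223]
shift [  14.71 -220.47   23.32] rot [ 0.14  0.26 20.34]
```

>>> play_rows(moves=[[0,-0.02,0,0,0,0,0.02],[0,-0.025,0,0,0,0,0.02],[0,-0.025,0,0,0,0,0.02],[0,-0.025,0,0,0,0,0.02],[0,-0.025,0,0,0,0,0.02],[0,-0.025,0,0,0,0,0.02],[0,-0.025,0,0,0,0,0.02],[0,-0.025,0,0,0,0,0.02],[0,-0.025,0,0,0,0,0.02],[-0.025,0,0,0,0,6.8,0.02],[-0.025,0,0,0,0,6.8,0.02],[0,0,0,0,0,6.8,0.02],[0,0,0,0,0,0,0.02],[0,0,0,0,0,0,0.02],[0,0,0,0,0,0,0.02]])

```text
time: 5.85
eef_pos: [619.2, 38.9, 269.8]
tool_rot: [-0.136, -3.138, 0.0]
contact_force: [0.7, -0.1, -4.0]
gripper_width: 0.295
grasp_force: 29.9
```

```bash
python3 - <<'E'
from h import *
im,K,P=shot("wrist","w3.png")
print(tcp().round(3))
h=cv2.cvtColor(im,cv2.COLOR_BGR2HSV);H,S,V=cv2.split(h)
for nm,m in(("grey",(S<60)&(V>110)),("yel",(H>20)&(H<33)&(S>120)&(V>110))):
  for c in blobs(m,60)[:5]:print(nm,cv2.boundingRect(c),rect(c,32,K,P))
E
```

```text
[[-9.96000e-01  8.70000e-02 -0.00000e+00  6.19338e+02]
 [ 8.70000e-02  9.96000e-01  0.00000e+00  3.89060e+01]
 [ 0.00000e+00  0.00000e+00 -1.00000e+00  2.70039e+02]
 [ 0.00000e+00  0.00000e+00  0.00000e+00  1.00000e+00]]
grey (222, 63, 86, 148) [558.5  25.2 149.7  85.5 175. ]
grey (0, 353, 74, 53) [ 842.4 -315.2   97.5   85.7   81.5]
grey (445, 356, 115, 51) [897.9 312.2 155.3  83.1  86.5]
grey (0, 284, 54, 56) [ 738.1 -296.2   78.5   73.   175.1]
grey (251, 113, 32, 53) [556.8  26.2  53.   32.9 174.9]
yel (46, 278, 98, 45) [ 729.7 -199.9  115.    61.3   85.1]
```

View pics/w3.png

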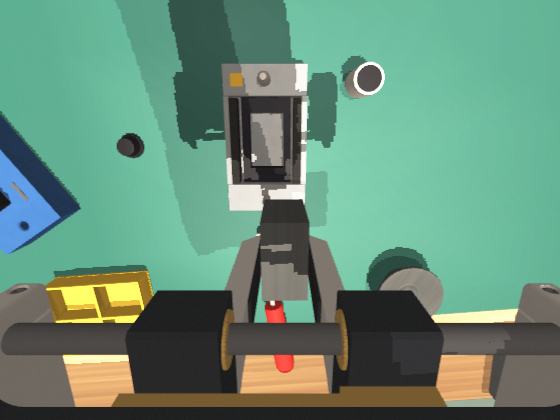

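The lower half's parting face spans (222–308, 63–211), with the yellow mark at (236,79) and the big dowel at (264,76). That puts its centre at (558.5, 25.2) mm with yaw −5°, matching the top camera.

```bash
python3 - <<'E'
from h import *
delta([557.5,25.2,135],175)
E
```

```text
shift [ 60.36 -19.06 135.06] rot [ 0.   -0.02 -0.01]
```

>>> play_rows(moves=[[0.015,-0.005,0,0,0,0,0.02],[0.02,-0.007,0,0,0,0,0.02],[0.015,-0.005,0,0,0,0,0.02],[0.0105,-0.002,0,0,0,0,0.02],[0,0,0.02,0,0,0,0.02],[0,0,0.025,0,0,0,0.02],[0,0,0.025,0,0,0,0.02],[0,0,0.02,0,0,0,0.02],[0,0,0,0,0,0,0.02],[0,0,0,0,0,0,0.02],[0,0,0,0,0,0,0.02]])

```text
time: 7.0
eef_pos: [558.4, 25.5, 181.4]
tool_rot: [0.141, 3.137, 0.001]
contact_force: [1.0, 0.2, -2.2]
gripper_width: 0.296
grasp_force: 29.9
```

```bash
python3 - <<'E'
from h import *
delta([557.5,25.2,135],175)
E
```

```text
shift [ 0.96 -0.42 46.41] rot [ 0.03  0.09 -0.13]
```

>>> play_rows(moves=[[0.001,-0.0005,0.01,0,0,0,0.02],[0,0,0.01,0,0,0,0.02],[0,0,0.01,0,0,0,0.02],[0,0,0.006,0,0,0,0.02],[0,0,0.004,0,0,0,0.02],[0,0,0.003,0,0,0,0.02],[0,0,0.002,0,0,0,0.02],[0,0,0,0,0,0,0.02],[0,0,0,0,0,0,0.02],[0,0,0,0,0,0,0.02]])

```text
time: 8.0
eef_pos: [556.8, 24.4, 136.1]
tool_rot: [0.142, 3.138, -0.0]
contact_force: [-7.6, -3.7, 15.2]
gripper_width: 0.293
grasp_force: 30.0
```

>>> play_rows(moves=[[0,0,-0.001,0,0,0,0.036],[0,0,0,0,0,0,0.038],[0,0,0,0,0,0,0.038],[0,0,0,0,0,0,0.038],[0,0,-0.01,0,0,0,0.038],[0,0,-0.02,0,0,0,0.038],[0,0,-0.03,0,0,0,0.06],[0,0,-0.03,0,0,0,0.09],[-0.03,0,-0.03,0,0,0,0.09],[-0.03,0,-0.03,0,0,0,0.09],[0,0,0,0,0,0,0.09],[0,0,0,0,0,0,0.09],[0,0,0,0,0,0,0.09]])

```text
time: 9.3
eef_pos: [615.5, 19.7, 285.5]
tool_rot: [-0.141, -3.137, 0.0]
contact_force: [-0.7, -0.2, -0.4]
gripper_width: 0.948
grasp_force: 0.0
```

```bash
python3 - <<'E'
from h import *
im,K,P=shot("wrist","w4.png")
print(tcp().round(3))
h=cv2.cvtColor(im,cv2.COLOR_BGR2HSV);H,S,V=cv2.split(h)
for nm,m in(("grey",(S<60)&(V>110)),("yel",(H>15)&(H<33)&(S>120)&(V>110))):
  for c in blobs(m,40)[:5]:print(nm,cv2.boundingRect(c),rect(c,32,K,P))
# predicted dowel root/tip pixels from lower pose
th=np.radians(-5);M=np.array([[np.cos(th),-np.sin(th)],[np.sin(th),np.cos(th)]])
for x in(-60,60):
  for z in(32,58):print(x,z,proj(np.r_[M@[x,0]+[558.5,25.2],z],K,P).round(1))
cv2.imwrite("pics/w4c.png",cv2.resize(im[30:280,180:380],None,fx=2.4,fy=2.4,interpolation=cv2.INTER_NEAREST)[:600])
E
```

```text
[[-9.96000e-01  9.00000e-02 -2.00000e-03  6.15443e+02]
 [ 9.00000e-02  9.96000e-01 -0.00000e+00  1.97440e+01]
 [ 2.00000e-03 -0.00000e+00 -1.00000e+00  2.85364e+02]
 [ 0.00000e+00  0.00000e+00  0.00000e+00  1.00000e+00]]
grey (244, 68, 81, 141) [558.4  25.3 149.9  85.6 174.9]
grey (358, 236, 95, 86) [729.5 170.4 157.9  71.1  28. ]
grey (133, 235, 80, 87) [ 717.3 -126.8  161.5   28.4  136.5]
grey (360, 67, 39, 34) [507.6 129.2  38.9  32.   84.9]
grey (269, 141, 31, 26) [570.5  24.1  33.2  27.4  84.9]
yel (66, 267, 103, 50) [ 727.7 -197.7  132.7   66.7   89.7]
yel (459, 316, 15, 54) [841.3 244.5  87.6  16.1   6.8]
yel (96, 316, 14, 54) [ 798.4 -240.3   87.4   15.7  163.9]
yel (251, 78, 12, 13) [496.4   2.1  11.6  11.6 174.9]
-60 32 [[283.8  83.8]]
-60 58 [[283.8  80.7]]
60 32 [[284.1 195.7]]
60 58 [[284.  201.6]]
```

View pics/w4c.png

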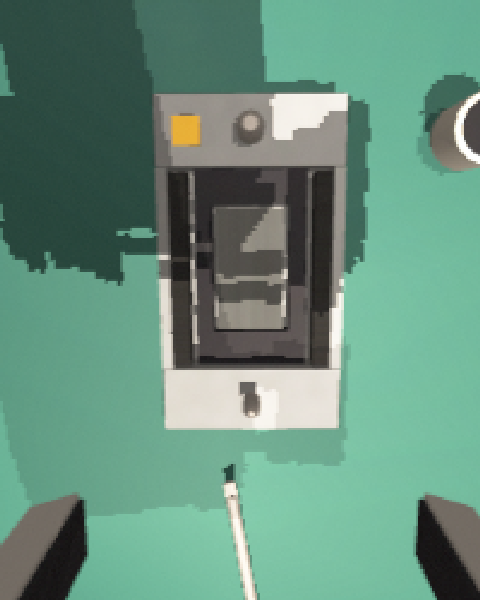

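The transformer stands upright in the pocket, its top at about (214–288, 206–330) in the crop. The lower half still measures (558.4, 25.3) mm at −5.1°. Next I look at the cover from the same relative viewpoint.

```bash
python3 - <<'E'
from h import *
delta([621,-252.5,289],207.9)
print(readout.state()["q"].round(2))
E
```

```text
shift [ -29.9  -270.65   -3.59] rot [ 1.000e-02 -1.100e-01 -3.304e+01]
[-0.36  0.35  0.29  1.77 -0.11  1.03  1.45]
```

>>> play_rows(moves=[[-0.003,-0.02,0,0,0,0,0.09],[-0.003,-0.03,0,0,0,0,0.09],[-0.003,-0.03,0,0,0,0,0.09],[-0.003,-0.03,0,0,0,0,0.09],[-0.003,-0.03,0,0,0,0,0.09],[-0.003,-0.03,0,0,0,0,0.09],[-0.003,-0.03,0,0,0,0,0.09],[-0.003,-0.03,-0.001,0,0,0,0.09],[-0.003,-0.025,-0.001,0,0,0,0.09],[-0.003,-0.0155,-0.0015,0,0,-5,0.09],[0,0,0,0,0,-7,0.09],[0,0,0,0,0,-7,0.09],[0,0,0,0,0,-7,0.09],[0,0,0,0,0,-7,0.09],[0,0,0,0,0,0,0.09],[0,0,0,0,0,0,0.09],[0,0,0,0,0,0,0.09]])

```text
time: 11.05
eef_pos: [621.9, -252.3, 289.4]
tool_rot: [0.751, -3.05, -0.0]
contact_force: [-0.3, 0.0, 0.7]
gripper_width: 0.96
grasp_force: 0.0
```

```bash
python3 - <<'E'
from h import *
im,K,P=shot("wrist","w5.png")
T=tcp();print(T.round(4))
h=cv2.cvtColor(im,cv2.COLOR_BGR2HSV);H,S,V=cv2.split(h)
for nm,m in(("blue",(H>100)&(H<125)&(S>130)),("yel",(H>15)&(H<33)&(S>120)&(V>100))):
  for c in blobs(m,40)[:4]:print(nm,cv2.boundingRect(c),rect(c,36,K,P))
cv2.imwrite("pics/w5c.png",cv2.resize(im[30:280,180:380],None,fx=2.4,fy=2.4,interpolation=cv2.INTER_NEAREST)[:600])
E
```

```text
[[-8.852000e-01 -4.653000e-01 -4.000000e-04  6.220106e+02]
 [-4.653000e-01  8.852000e-01  0.000000e+00 -2.522387e+02]
 [ 3.000000e-04  2.000000e-04 -1.000000e+00  2.894883e+02]
 [ 0.000000e+00  0.000000e+00  0.000000e+00  1.000000e+00]]
blue (240, 68, 82, 141) [ 572.8 -280.3  149.8   84.2   27.7]
yel (209, 240, 117, 83) [ 749.5 -208.   120.   111.    89.6]
yel (94, 323, 10, 46) [ 923.8 -373.5   74.7   11.3   17.1]
yel (248, 78, 12, 12) [ 532.8 -333.4   11.5   10.7  117.7]
yel (466, 324, 9, 46) [693.3  68.5  73.9  10.7  37.2]
```

View pics/w5c.png

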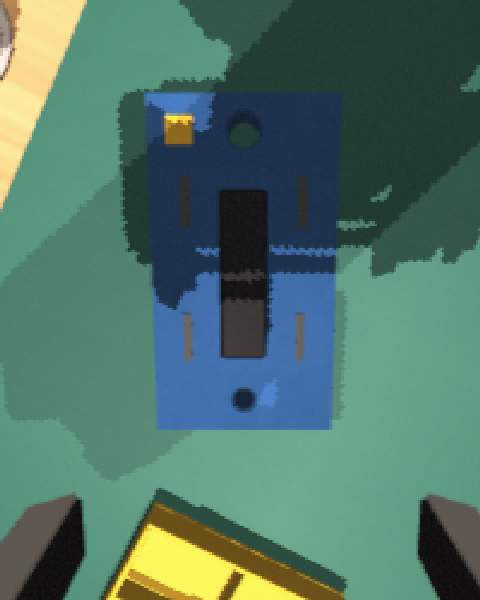

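The cover lies rim down, yellow mark upper left at (178,130) and holes at (245,128) and (244,399) in the crop. It measures (572.8, −280.3) mm with yaw 27.7°.

```bash
python3 - <<'E'
from h import *
im,K,P=shot("wrist")
w=cast([[180+244.5/2.4,30+128.5/2.4],[180+243.5/2.4,30+399.5/2.4]],36,K,P);print(w.round(1),w.mean(0).round(1),np.degrees(np.arctan2(*(w[1]-w[0])[1::-1])))
delta([572.8,-280.3,136],207.7)
E
```

```text
[[ 519.3 -307.4   36. ]
 [ 626.9 -251.6   36. ]] [ 573.1 -279.5   36. ] 27.401510174674797
shift [ 56.62  -1.92 153.56] rot [ 0.01 -0.02  0.06]
```

>>> play_rows(moves=[[0.015,-0.0015,0.01,0,0,0,0.07],[0.02,0,0.02,0,0,0,0.06],[0.015,0,0.025,0,0,0,0.06],[0.0065,0,0.025,0,0,0,0.06],[0,0,0.025,0,0,0,0.06],[0,0,0.02,0,0,0,0.06],[0,0,0.015,0,0,0,0.06],[0,0,0.008,0,0,0,0.06],[0,0,0,0,0,0,0.06],[0,0,0,0,0,0,0.06],[0,0,0,0,0,0,0.06]])

```text
time: 12.25
eef_pos: [573.3, -280.3, 142.7]
tool_rot: [-0.756, 3.048, -0.001]
contact_force: [-0.1, -0.8, -0.7]
gripper_width: 0.637
grasp_force: 0.0
```

```bash
python3 - <<'E'
from h import *
delta([572.9,-280,136.5],207.6)
E
```

```text
shift [0.22 0.51 6.17] rot [-0.06  0.05  0.25]
```

>>> play_rows(moves=[[0,0.0005,0.006,0,0,0.2,0.05],[0,0,0,0,0,0,0.04],[0,0,0,0,0,0,0.01],[0,0,0,0,0,0,0.01],[0,0,0,0,0,0,0.01],[0,0,0,0,0,0,0.01],[0,0,0,0,0,0,0.01],[0,0,0,0,0,0,0.01],[0,0,0,0,0,0,0.01]], newtons=55)

```text
time: 13.15
eef_pos: [572.8, -279.9, 135.8]
tool_rot: [-0.751, 3.05, -0.001]
contact_force: [1.2, -1.4, 1.7]
gripper_width: 0.209
grasp_force: 55.0
```

```bash
python3 - <<'E'
from h import *
T=tcp();print(T.round(4));np.save("Tgrip.npy",T);print(readout.state()["contact_force"])
E
```

```text
[[-8.858000e-01 -4.641000e-01  4.000000e-04  5.727760e+02]
 [-4.641000e-01  8.858000e-01 -3.000000e-04 -2.798748e+02]
 [-2.000000e-04 -4.000000e-04 -1.000000e+00  1.358482e+02]
 [ 0.000000e+00  0.000000e+00  0.000000e+00  1.000000e+00]]
[ 1.19435693 -1.40366764  1.6853558 ]
```

>>> play_rows(moves=[[0,0,-0.01,0,0,0,0.01],[0,0,-0.02,0,0,0,0.01],[0,0,-0.025,0,0,0,0.01],[0,0,-0.025,0,0,0,0.01],[0,0,-0.025,0,0,0,0.01],[0,0,0,0,0,4,0.01],[0,0,0,0,0,6,0.01],[0,0,0,0,0,6,0.01],[0,0,0,0,0,6,0.01],[0,0,0,0,0,6,0.01],[0,0,0,0,0,4.8,0.01],[0,0,0,0,0,0,0.01],[0,0,0,0,0,0,0.01]])

```text
time: 14.45
eef_pos: [572.6, -279.4, 240.9]
tool_rot: [-0.136, -3.138, -0.0]
contact_force: [-0.4, -0.8, -2.5]
gripper_width: 0.209
grasp_force: 55.0
```

```bash
python3 - <<'E'
from h import *
delta([558.4,24.8,240],174.9)
E
```

```text
shift [ 40.5  301.81   0.96] rot [ 0.01 -0.01  0.13]
```

>>> play_rows(moves=[[0.002,0.015,0,0,0,0,0.01],[0.003,0.025,0,0,0,0,0.01],[0.0035,0.025,0,0,0,0,0.01],[0.0035,0.025,0,0,0,0,0.01],[0.0035,0.025,0,0,0,0,0.01],[0.0035,0.025,0,0,0,0,0.01],[0.0035,0.025,0,0,0,0,0.01],[0.0035,0.025,0,0,0,0,0.01],[0.0035,0.025,0,0,0,0,0.01],[0.0035,0.025,0,0,0,0,0.01],[0.0035,0.025,0,0,0,0,0.01],[0.0025,0.02,0,0,0,0,0.01],[0.0015,0.012,0,0,0,0,0.01],[0,0.005,0,0,0,0,0.01],[0,0,0,0,0,0,0.01],[0,0,0,0,0,0,0.01],[0,0,0,0,0,0,0.01]])

```text
time: 16.15
eef_pos: [559.4, 23.7, 240.7]
tool_rot: [-0.143, -3.138, 0.001]
contact_force: [0.0, 0.2, -2.2]
gripper_width: 0.206
grasp_force: 55.0
```

```bash
python3 - <<'E'
from h import *
delta([558.4,24.8,194],174.9)
E
```

```text
shift [ 1.08  1.03 46.66] rot [-0.02 -0.   -0.11]
```

>>> play_rows(moves=[[0.001,0.001,0.01,0,0,0,0.01],[0,0,0.015,0,0,0,0.01],[0,0,0.012,0,0,0,0.01],[0,0,0.006,0,0,0,0.01],[0,0,0,0,0,0,0.01],[0,0,0,0,0,0,0.01],[0,0,0,0,0,0,0.01]])

```text
time: 16.85
eef_pos: [558.8, 25.8, 198.2]
tool_rot: [0.141, 3.138, 0.0]
contact_force: [0.7, 0.5, -2.2]
gripper_width: 0.209
grasp_force: 55.0
```

```bash
python3 - <<'E'
from h import *
im,K,P=shot("wrist","w6.png")
delta([558.4,24.8,180],174.9)
cv2.imwrite("pics/w6c.png",cv2.resize(im[20:320,150:420],None,fx=2,fy=2,interpolation=cv2.INTER_NEAREST))
E
```

```text
shift [ 0.28 -1.04 18.17] rot [ 0.01  0.04 -0.05]
```

View pics/w6c.png

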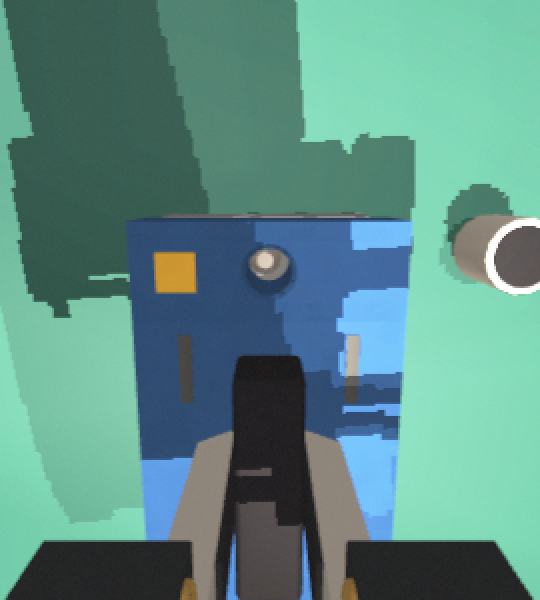

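Looking through the big hole, centred at (269,269) in the crop, the dowel tip shows slightly left at (265,261). A small −y correction is needed.

```bash
python3 - <<'E'
from h import *
K=get_calibration("wrist")["mtx"];T=np.eye(4);T[:3,:3]=R.from_rotvec([.141,3.138,0]).as_matrix();T[:3,3]=[558.7,25.8,198.2]
P=T@get_calibration("wrist")["hand_eye"]
for uv,z in(((269,269),98),((265,261),58)):
  w=cast([[150+uv[0]/2,20+uv[1]/2]],z,K,P);print(w.round(1),((w-T[:3,3])@T[:3,:3]).round(1))
delta([558.4,24.8,180],174.9)
E
```

```text
[[497.7  32.2  98. ]] [[ 61.4   0.9 100.2]]
[[499.3  30.6  58. ]] [[ 59.7  -0.5 140.2]]
shift [ 0.28 -1.04 18.17] rot [ 0.01  0.04 -0.05]
```

>>> play_rows(moves=[[-0.0005,-0.0012,0,0,0,0,0.01],[0,0,0.003,0,0,0,0.01],[0,0,0.003,0,0,0,0.01],[0,0,0.003,0,0,0,0.01],[0,0,0.002,0,0,0,0.01],[0,0,0.002,0,0,0,0.01],[0,0,0,0,0,0,0.01],[0,0,0,0,0,0,0.01]])

```text
time: 17.7
eef_pos: [558.9, 24.5, 184.6]
tool_rot: [-0.141, -3.138, 0.0]
contact_force: [-0.6, -0.6, -2.6]
gripper_width: 0.212
grasp_force: 55.0
```

```bash
python3 - <<'E'
from h import *
delta([558.4,24.8,168],174.9);s=readout.state();print(s["contact_force"],s["moment"])
im,K,P=shot("wrist","w7.png")
cv2.imwrite("pics/w7c.png",cv2.resize(im[100:200,220:350],None,fx=4,fy=4,interpolation=cv2.INTER_CUBIC))
E
```

```text
shift [ 0.51  0.22 16.63] rot [-0.01 -0.01 -0.05]
[-0.64374827 -0.5664521  -2.5775169 ] [-0.01621077  0.06029634 -0.03739876]
```

View pics/w7c.png

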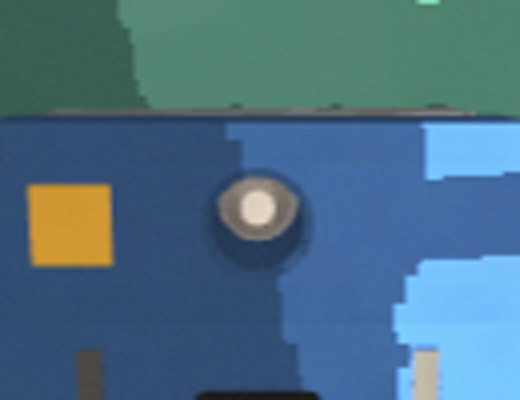

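The dowel is centred sideways in the hole, with no contact force, so I go on down.

>>> play_rows(moves=[[0,0,0.003,0,0,0,0.01],[0,0,0.003,0,0,0,0.01],[0,0,0.003,0,0,0,0.01],[0,0,0.002,0,0,0,0.01],[0,0,0,0,0,0,0.01],[0,0,0,0,0,0,0.01]])

```text
time: 18.35
eef_pos: [558.9, 24.6, 173.6]
tool_rot: [-0.141, -3.138, 0.0]
contact_force: [0.5, -0.9, -2.9]
gripper_width: 0.205
grasp_force: 55.0
```

>>> play_rows(moves=[[0,0,0.002,0,0,0,0.01],[0,0,0.002,0,0,0,0.01],[0,0,0.001,0,0,0,0.01],[0,0,0.001,0,0,0,0.01],[0,0,0,0,0,0,0.01],[0,0,0,0,0,0,0.01],[0,0,0,0,0,0,0.01]])

```text
time: 19.05
eef_pos: [559.1, 24.5, 168.1]
tool_rot: [0.141, 3.138, 0.0]
contact_force: [-1.9, -0.6, 7.3]
gripper_width: 0.207
grasp_force: 55.0
```

>>> play_rows(moves=[[0,0,0.0005,0,0,0,0.01],[0,0,0.0005,0,0,0,0.01],[0,0,0.0005,0,0,0,0.01],[0,0,0,0,0,0,0.01],[0,0,0,0,0,0,0.01],[0,0,0,0,0,0,0.01]], newtons=60)

```text
time: 19.65
eef_pos: [559.1, 24.5, 167.7]
tool_rot: [0.141, 3.138, 0.001]
contact_force: [-11.1, 0.3, 31.8]
gripper_width: 0.207
grasp_force: 60.0
```

>>> play_rows(moves=[[0.0004,0,0,0,0,0,0.01],[0,0,0.0002,0,0,0,0.01],[0,0,0,0,0,0,0.01],[0,0,0,0,0,0,0.01],[0,0,0,0,0,0,0.01]])

```text
time: 20.15
eef_pos: [559.0, 24.5, 167.7]
tool_rot: [0.141, 3.137, 0.001]
contact_force: [-10.2, -0.6, 32.8]
gripper_width: 0.202
grasp_force: 60.0
```

```bash
python3 - <<'E'
from h import *
s=readout.state();print(s["time"],s["contact_force"],s["moment"],s["grasp_force"]);print(tcp().round(4))
im,K,P=shot("scene")
cv2.imwrite("pics/s8.png",cv2.resize(im[170:270,280:400],None,fx=5,fy=5,interpolation=cv2.INTER_CUBIC))
E
```

```text
20.15 [-10.21769109  -0.62521375  32.78586892] [-0.25363182  2.43494952  0.03569091] 60.01396715641022
[[-9.959000e-01  9.000000e-02  1.600000e-03  5.590469e+02]
 [ 9.000000e-02  9.959000e-01  7.000000e-04  2.447140e+01]
 [-1.500000e-03  8.000000e-04 -1.000000e+00  1.677318e+02]
 [ 0.000000e+00  0.000000e+00  0.000000e+00  1.000000e+00]]
```

View pics/s8.png

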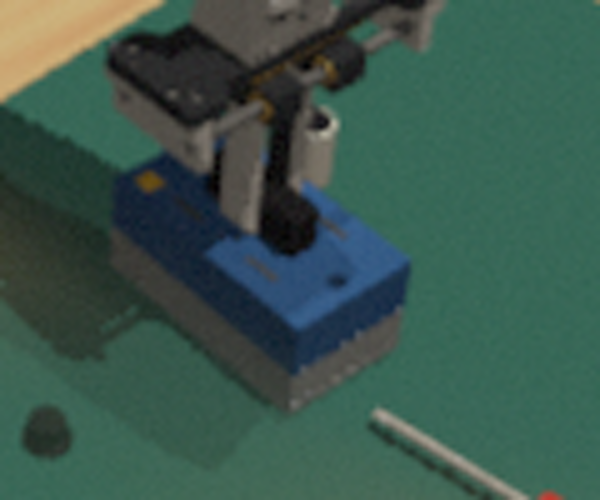

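>>> play_rows(moves=[[0,0,0,0,0.1,0,0.01],[0,0,0,0,0.1,0,0.01],[0,0,0,0,0,0,0.01],[0,0,0,0,0,0,0.01],[0,0,0,0,0,0,0.01]])

```text
time: 20.7
eef_pos: [559.3, 24.5, 167.7]
tool_rot: [-0.141, -3.137, -0.002]
contact_force: [-8.5, -0.7, 31.1]
gripper_width: 0.21
grasp_force: 60.0
```

```bash
python3 - <<'E'
from h import *
s=readout.state();print(s["time"],s["contact_force"],s["moment"],s["grasp_force"]);print(tcp().round(4))
E
```

```text
20.7 [-8.51319205 -0.74262452 31.12761568] [-0.3105172   1.827874    0.03328054] 60.01311242580414
[[-9.960000e-01  8.990000e-02 -1.300000e-03  5.592826e+02]
 [ 8.990000e-02  9.960000e-01  1.000000e-03  2.454130e+01]
 [ 1.400000e-03  9.000000e-04 -1.000000e+00  1.677377e+02]
 [ 0.000000e+00  0.000000e+00  0.000000e+00  1.000000e+00]]
```

```bash
python3 -c "
from station import ticket
print(ticket.sign_off())"
```

```text
the job is handed in; nothing more can be done
None
```

I handed the job in at about 20.7 s: the transformer stands upright in the pocket, released, and the cover is over both dowels, mark over mark. The gripper still holds it shut with about 31 N of downward push and a 60 N grip. The seam looked closed in the scene camera and the tool height matches fully shut, but I did not measure the gap all round.

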